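# Tip a housing cover onto its rim, slide it home and clamp it

## Task

The black housing cover is standing on edge on the aluminium clamping fixture: tip it over with a light push, without picking it up, so that it lies open rim down with its closed face up. Then gently slide it along the plate under the clamp until it sits home in the corner, flush against both the side fence and the end fence, and screw the red clamp knob down clockwise, regripping as needed, until the clamp foot presses firmly on the cover. Leave the other things on the bench where they are.

Things in the scene. Friction and masses are not known exactly. Their poses are not given: they have to be found in the camera images.
- fixture: Fixed clamping fixture: aluminium plate 360 x 190 mm, 12 mm thick, lying on the bench. Its place and yaw vary. Origin: centre of its underside, at bench level; z up; x along its length towards the blue clamp column; y across. A blue column stands at x +142 to +176 mm, y -38 to +12 mm; two dark steel fences stand on the plate.
- end_fence (a point): Middle of the top edge of the end fence's face, which looks along the fixture's -x: plane x = +125 mm, y -78 to +52 mm. The fence rises 14 mm above the plate, 26 mm above the bench. Axes as the fixture's.
- side_fence (a point): On the top edge of the side fence's face, which looks along the fixture's +y: plane y = -68 mm, x -180 to +125 mm. The fence rises 14 mm above the plate and is 14 mm wide. Axes as the fixture's.
- clamp_arm (a point): Free end of the blue clamp arm, middle of its lower edge: fixture x +71, y -13 mm, 66 mm above the bench. The arm runs from here in +x to the column, 36 mm wide, 18 mm thick (top 84 mm above the bench).
- nest (a point): Where the middle of the cover (point cover_mid) is when the cover lies home against both fences: fixture x +65, y -13 mm, 25 mm above the bench. Axes as the fixture's.
- cover: Black rigid plastic cover, a shallow open box 120 x 110 x 26 mm, 6 mm walls, 0.17 to 0.34 kg. Origin: centre of the open rim's plane; x along the 120 mm, y along the 110 mm, z from open rim to closed face. It starts standing freely on a 110 mm edge, 120 mm high on a base of 26 mm: x up, closed face (white label) towards the fixture's -x within 0.1 rad, open rim towards +x.
- cover_mid (a point): Middle of the cover, half-way through all its sizes; axes as the cover's. Pushed near its top towards the fixture's +x the cover topples after about 17 degrees over its lower rim edge and falls rim down; pushed low it slides; pushed the other way it falls on its closed face, which is wrong. Lying right, its closed face is 38 mm above the bench. Friction with the plate: up to about 5 N.
- knob_grip (a point): On the axis of the red round clamp knob (44 mm diameter, 26 mm high, vertical axis at fixture x +90, y -13 mm), half-way up: 131 mm above the bench when fully unscrewed.
- clamp_knob (a joint): Turn of the clamp knob in rad: 0 fully unscrewed, grows when turned clockwise seen from above, end stop at 5.4. Starts at 0 to 0.8. Screwing lowers knob, spindle and foot together by 10 mm a turn (1.59 mm per rad). The foot meets the lying cover at about 3.1 rad and is firm from about 4.2 rad on. Friction (0.04 N m) holds the knob where it is left.
- clamp_foot: Round rubber clamp foot, 28 mm diameter, 10 mm high, under the arm on the knob's axis. Origin: centre of its underside, 43 mm above the bench at knob 0, so 5 mm over the lying cover. Pressed on the cover it yields upwards on a 5 N/mm spring: about 8 N at knob 4.2 rad, 18 N at the end stop.
- spare_cover: Bystander: a second black cover, 120 x 110 x 26 mm, lying rim down. Origin: centre of its underside.
- oil_bottle: Bystander: white bottle with red cap, 48 mm diameter, 130 mm high. Origin: centre of its foot.
- screw_cup: Bystander: yellow cup, 76 mm diameter, 60 mm high. Origin: centre of its foot.
- air_driver: Bystander: pneumatic screwdriver lying down, 215 mm long, 38 mm thick. Origin: at bench level about its middle; x along it towards the bit.
- wrench: Bystander: flat wrench lying along its x axis. Origin: at bench level about its middle.
- plug_body: Bystander: black plug body, 95 x 45 x 30 mm. Origin: at bench level under the middle of its block.
Not all that is in view belongs to the job. What is shaped like the cover but green or purple is not meant.

How it is judged:
By the outcome, as a careful person would: the job done as asked, in the order asked, and still so for the second after the job is handed in, with the robot touching nothing.
It also fails if it takes over 72 s, if anything falls off the work surface, if the arm or the gripper's body presses on something with over 40 N, if the wrist force passes 120 N, or if a joint passes its speed limit or range.

## Robot

A 6-joint arm with a two-finger parallel gripper is mounted at the origin on the work surface. World frame = base frame: x ahead of the robot, y to its left, z up, the work surface at z = 0. Lengths are in m, angles in rad, forces in N, time in s.
With the tool pointing down it reaches from about 0.25 to 0.725 m from the base axis. Payload 4 kg.
Tool frame: the origin (TCP) lies on the centre line of the jaws, within the pads' length; the fingertips stand 17 mm ahead of it and the grasp point (between the pads) lies 2 mm behind it; z points along the fingers, y is the line along which they close (so a half turn about z gives the same grasp; the last joint's range is limited). The gripper opens to 85 mm and grips with 20 to 120 N. Pads are 22 mm wide; open, the fingers measure 114 mm over their backs; the gripper's body (76 mm by 85 mm) begins 54 mm behind the grasp point. The pads swing forward as they close: fully open they stand 13 mm farther back than shut.
Start: joints at [-1.253, 0.241, 0.005, 1.335, 0, 1.571], TCP at [0.156, -0.475, 0.248] pointing down, gripper open.
Joint ranges: [-2.72, 2.72], [-1.05, 1.87], [-1.09, 1.28], [-1.99, 2.15], [-1.42, 1.44], [-3.14, 3.14]. Speed limits (rad/s): [2.79, 2.79, 3.14, 3.14, 3.14, 3.14].

## Interface

Orientations are given as a unit quaternion [x, y, z, w].
In Python, from workcell import get_obs, imaging, order gives the robot as it stands.
- The arm moves only by the tool apply_moves, never from a script. Its argument "targets" is a list that holds one entry, the list of rows, each a list of 5 numbers: the shift along the world's x, y, z in units of 40 mm (1.0 is 40 mm), then the turn about the world's z in degrees, then the gripper command: -1 is shut, 1 is fully open, values between are in proportion. In form: [[[dx, dy, dz, turn, fingers], ...]]. A call has 1 to 8 rows; each row shifts and turns the commanded pose from where the row before left it; what a row does not reach is not made up. A row lasts 1/12 s, in which the tool goes at most 41.7 mm and 7.16 degrees, less where a joint would pass 70% of its speed; a pose out of reach is approached as far as the arm can. A call is refused whole if a number of a shift passes 1 or a number of a turn 7.16, either way. A call with a gripper value outside its range is refused whole. The fingers move at their own pace and stop on an object; the grip force is fixed at half the most. Time passes only in rows, so rows that do not move let the fingers close. It gives the time, the measured TCP pose, the force, the opening and the grip force at its end, in the units of the state.
- get_obs(): the state, without advancing time (a new reading comes with each control period).
- imaging.camera(name): name is "side" or "top" or "wrist"; returns (picture, depth): 400x640x3 uint8, blue, green, red; 400x640 float32, m along the optical axis (not along the pixel's ray), 0 where there is no reading.
- imaging.get_calibration(name): a dict with "camera_matrix" (3x3 intrinsics, pixels), "k1" (the pictures are not rectified: a ray, as slopes to the right and down, at radius r is drawn at 1 + k1 r^2 times it, then the intrinsics apply), "eye" and "rotation" of the camera in the world; the wrist camera has in their place "hand_eye" (4x4, takes a point from camera to tool coordinates, whose origin is the TCP and whose axes are the flange's). Camera axes: x right, y down, z forward; pixel columns grow to the right and rows downward; lengths in m; the calibration is good to about 2 mm. A picture is of the moment at which its call begins: read the wrist's pose just before it. get_calibration takes no time and is no camera call.
- order.job_done(): hands the job in; it is judged then, once.
The state is a dict: "clock": time; "joint_pos": joint angles; "joint_vel": joint speeds; "tau": joint torques, N m; "eef_pos": TCP position; "tool_rot": TCP orientation; "ft_force": force on the tool from outside, world axes, zero at the start; "ft_torque": the same for the moment, N m; "grip_width": finger opening in m; "grasp_force": force on a finger pad.
Only numpy, scipy, OpenCV 4.12 (cv2) and the standard library are available. Lean on these libraries where they do the work, as an engineer would, in place of code of your own. Each camera call takes 0.05 s, during which the arm holds its last target. There are 200 camera calls.

## Working session

There is one attempt and no reset: what is moved stays moved. The work goes in short steps, Python scripts to look and compute and a tool call to move; the robot and the scene stay as the last step left them, time stands still between calls to the robot, and variables do not carry over. Pictures are saved under pics/ and viewed, at most 10 in all, crops included, and the job is handed in when it is done.

Besides the shell and the picture viewer there is one more tool, called after ">>>" as name(argument=value, ...), one argument or row to a line, values as JSON. apply_moves: Moves the arm, as the interface text tells. Its arguments: {"type":"object","properties":{"targets":{"type":"array","items":{"type":"array","items":{"type":"array","items":{"type":"number"}}}}},"required":["targets"]}

```bash
mkdir -p pics; cat > h.py <<'E'
import numpy as np, cv2
from workcell import get_obs, imaging, order
from scipy.spatial.transform import Rotation as R
def cam(name):
    o=get_obs(); p,d=imaging.camera(name); c=imaging.get_calibration(name)
    if 'hand_eye' in c:
        H=np.array(c['hand_eye']); Rt=R.from_quat(o['tool_rot']).as_matrix()
        Rw=Rt@H[:3,:3]; e=Rt@H[:3,3]+np.array(o['eef_pos'])
    else: Rw=np.array(c['rotation']); e=np.array(c['eye'])
    return p,d,np.array(c['camera_matrix']),c['k1'],Rw,e
def rays(C,uv):
    p,d,K,k,Rw,e=C
    uv=np.atleast_2d(np.array(uv,float))
    q=cv2.undistortPoints(uv.reshape(-1,1,2),K,np.array([k,0,0,0,0.]),).reshape(-1,2)
    return np.c_[q,np.ones(len(q))]@Rw.T
def atz(C,uv,z):
    r=rays(C,uv); return C[5]+r*((z-C[5][2])/r[:,2])[:,None]
def pts(C,uv):
    uv=np.atleast_2d(uv).astype(int); return C[5]+rays(C,uv)*C[1][uv[:,1],uv[:,0]][:,None]
E
python3 - <<'E'
from h import *
for n in ('side','top'):
    C=cam(n); cv2.imwrite(f'pics/{n}0.png',C[0]); np.savez(f'{n}0.npz',*C[:2]); print(n,C[2],C[3],C[4],C[5])
o=get_obs(); print(o)
E
```

```text
side [[388.31643885   0.         311.26513371]
 [  0.         388.31643885 199.79957832]
 [  0.           0.           1.        ]] -0.09559887034716831 [-0.30189189  0.89243184 -0.31647438  0.11077307] [0.05405219 0.61243868 1.03531931]
top [[386.18967568   0.         316.48600169]
 [  0.         386.18967568 195.31805203]
 [  0.           0.           1.        ]] -0.0925232042546469 [ 0.74632941 -0.65700325  0.07059987 -0.07971702] [ 0.28134723 -0.0015015   1.25217812]
{'clock': 0.1, 'joint_pos': array([-1.25300724e+00,  2.41353427e-01,  3.89419244e-03,  1.33519713e+00,
       -1.23547499e-05,  1.57077845e+00]), 'joint_vel': array([-0.00047814, -0.00033649,  0.00304976,  0.00032873, -0.00172894,
        0.00086966]), 'tau': array([-6.11385294e-04, -3.73137724e+01,  2.53010792e+01,  1.08156298e-02,
       -5.89969818e-05,  1.37089086e-05]), 'eef_pos': array([ 0.156069  , -0.47447535,  0.24750751]), 'tool_rot': array([ 9.87400957e-01,  1.58235538e-01, -1.53244991e-04, -9.17325619e-04]), 'ft_force': array([-0.47906093, -0.20636147, -0.38927026]), 'ft_torque': array([-0.02428495, -0.00139743,  0.01302015]), 'grasp_force': 0.0, 'grip_width': 0.08549287423210142}
```

View pics/top0.png

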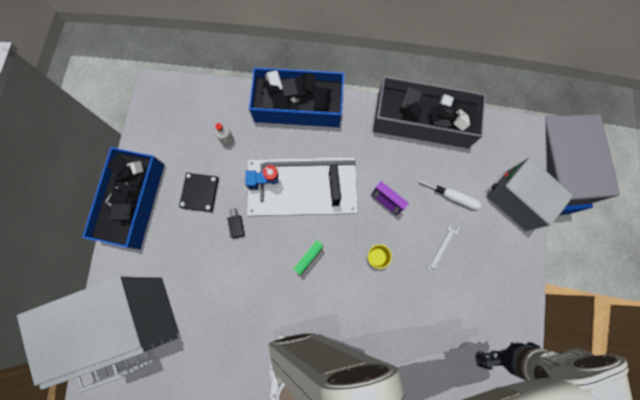

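View pics/side0.png

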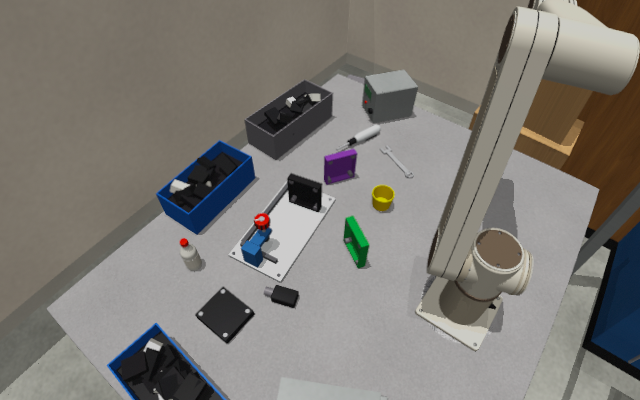

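The top view shows the fixture with its column on the left at (255,178) and the knob at (270,172). The standing cover is at (335,185) and the side fence runs along the top edge. Next I'll enlarge this area to measure it.

```bash
sed -i "s/Rw=np.array(c\['rotation'\])/Rw=R.from_quat(c['rotation']).as_matrix()/" h.py
python3 - <<'E'
from h import *
C=cam('top'); im=C[0][145:225,235:370]; cv2.imwrite('pics/top1.png',cv2.resize(im,None,fx=5.9,fy=5.9,interpolation=cv2.INTER_CUBIC))
print(C[4]); print(atz(C,[[247,160],[355,158],[357,213],[248,215]],.012)); print(pts(C,[[300,190],[270,172],[335,185],[300,140]]))
E
```

```text
[[ 1.26724776e-01 -9.69425667e-01  2.10130213e-01]
 [-9.91937715e-01 -1.23983852e-01  2.62216257e-02]
 [ 6.32836423e-04 -2.11759013e-01 -9.77321707e-01]]
[[ 0.63895044  0.27910664  0.012     ]
 [ 0.69177959 -0.08041295  0.012     ]
 [ 0.5062727  -0.1066125   0.012     ]
 [ 0.45455275  0.24490024  0.012     ]]
[[ 0.55845178  0.08780601  0.01396234]
 [ 0.57364029  0.17529543  0.13990169]
 [ 0.56102277 -0.02233069  0.12981196]
 [ 0.73731287  0.11313445 -0.00350482]]
```

View pics/top1.png

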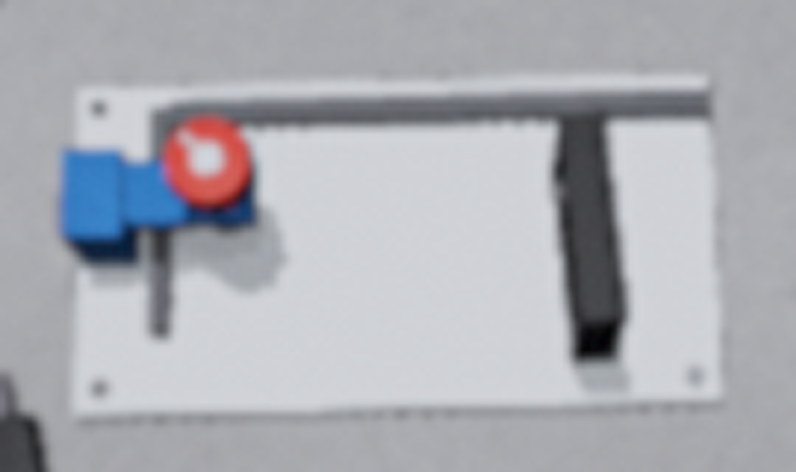

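The enlarged crop shows the plate corners at (77,90), (708,78), (721,402) and (75,415). The cover's top-face corners are at (560,122), (605,120), (622,318) and (575,322), and the knob top centre is at (208,160).

```bash
python3 - <<'E'
from h import *
C=cam('top')
f=lambda a:(np.array(a,float)+.5)/5.9-.5+[235,145]
pl=atz(C,f([[77,90],[708,78],[721,402],[75,415]]),.012)
m=np.array([[.18,-.095],[-.18,-.095],[-.18,.095],[.18,.095]])
c=pl[:,:2].mean(0); q=pl[:,:2]-c
a=np.arctan2((m[:,0]*q[:,1]-m[:,1]*q[:,0]).sum(),(m*q).sum())
Rf=np.array([[np.cos(a),-np.sin(a)],[np.sin(a),np.cos(a)]])
print('fixture',c,np.degrees(a),'resid',q-m@Rf.T)
F=lambda p:(p[:,:2]-c)@Rf
cv=atz(C,f([[560,122],[605,120],[622,318],[575,322]]),.132)
print('cover top fx',F(cv)); print('knob',F(atz(C,f([[208,160]]),.143)), atz(C,f([[208,160]]),.143))
print('knob by model',c+Rf@[.09,-.013])
print(np.degrees(R.from_quat(get_obs()['tool_rot']).as_matrix()))
E
```

```text
fixture [0.57341672 0.08487795] 98.49040606149758 resid [[-0.00102396  0.0001349 ]
 [-0.00166935  0.00016913]
 [ 0.0010704   0.0013467 ]
 [ 0.0016229  -0.00165073]]
cover top fx [[-0.08941216 -0.03307706]
 [-0.1124947  -0.03367663]
 [-0.11764235  0.07003748]
 [-0.09396756  0.07159029]]
knob [[ 0.08951342 -0.01362179]] [[0.57367313 0.17542154 0.143     ]]
knob by model [0.57298631 0.17581098]
[[ 5.44275768e+01  1.79009674e+01 -2.44397966e-02]
 [ 1.79009841e+01 -5.44275268e+01  7.37966054e-02]
 [-1.59995352e-04 -7.77381311e-02 -5.72957268e+01]]
```

```bash
cat >> h.py <<'E'
c0=np.array([.5734,.0849]); a0=np.radians(98.5)
Rf=np.array([[np.cos(a0),-np.sin(a0)],[np.sin(a0),np.cos(a0)]])
W=lambda x,y:c0+Rf@[x,y]
F=lambda p:(np.atleast_2d(p)[:,:2]-c0)@Rf
def st():
    o=get_obs(); T=R.from_quat(o['tool_rot']).as_matrix()
    print('t',round(o['clock'],2),'pos',np.round(o['eef_pos'],4),'fx',np.round(F(o['eef_pos']),4),'head',round(np.degrees(np.arctan2(T[1,0],T[0,0])),2),'j',np.round(o['joint_pos'],2),'f',np.round(o['ft_force'],1),'w',round(o['grip_width'],4))
E
python3 - <<'E'
from h import *
st()
w=W(-.165,.019); print(w,(w-get_obs()['eef_pos'][:2])/.04); print('unit fx in world',Rf[:,0],'fy',Rf[:,1])
C=cam('top')
for uv in ([375,190],[390,190],[386,200],[255,178],[245,180],[312,245]): print(uv,pts(C,[uv])[0].round(3),F(pts(C,[uv]))[0].round(3))
E
```

```text
t 0.2 pos [ 0.1561 -0.4746  0.2477] fx [[-0.4917  0.4954]] head 18.21 j [-1.25  0.24  0.    1.34 -0.    1.57] f [-0.2 -0.1  0.1] w 0.0855
[ 0.57899725 -0.081096  ] [10.57233654  9.83766855]
unit fx in world [-0.14780941  0.98901586] fy [-0.98901586 -0.14780941]
[375, 190] [ 0.572 -0.148  0.085] [-0.231  0.036]
[390, 190] [ 0.568 -0.189  0.123] [-0.27   0.045]
[386, 200] [ 0.562 -0.198  0.007] [-0.278  0.053]
[255, 178] [0.564 0.228 0.081] [ 0.143 -0.012]
[245, 180] [0.552 0.258 0.085] [ 0.174 -0.005]
[312, 245] [0.376 0.023 0.117] [-0.032  0.204]
```

>>> apply_moves(
  targets=[
    [[0.66,0.615,0,5,-1],[0.66,0.615,0,5,-1],[0.66,0.615,0,5,-1],[0.66,0.615,0,5,-1],[0.66,0.615,0,5,-1],[0.66,0.615,0,5,-1],[0.66,0.615,0,5,-1],[0.66,0.615,0,5,-1]],
  ],
)

```text
clock: 0.92
eef_pos: [0.3684, -0.2767, 0.2484]
tool_rot: [0.873, 0.488, 0.0, 0.0]
ft_force: [0.2, 0.4, -0.2]
grip_width: -0.0002
grasp_force: 0.0
```

>>> apply_moves(
  targets=[
    [[0.66,0.615,0,5,-1],[0.66,0.615,0,5,-1],[0.66,0.615,0,5,-1],[0.66,0.615,0,5,-1],[0.66,0.615,0,5,-1],[0.66,0.615,0,5,-1],[0.66,0.615,0,5,-1],[0.66,0.615,0,5,-1]],
  ],
)

```text
clock: 1.58
eef_pos: [0.5796, -0.0798, 0.2481]
tool_rot: [0.653, 0.757, -0.0, -0.0]
ft_force: [-0.6, -1.0, 0.0]
grip_width: 0.0001
grasp_force: 0.0
```

```bash
python3 - <<'E'
from h import *
st(); C=cam('wrist'); cv2.imwrite('pics/w0.png',C[0]); st()
E
```

```text
t 1.58 pos [ 0.5796 -0.0798  0.2481] fx [[-0.1638  0.0182]] head 98.47 j [-0.14  0.41  0.25  1.41 -0.    1.29] f [-0.6 -1.   0. ] w 0.0001
t 1.63 pos [ 0.5841 -0.0751  0.2471] fx [[-0.1598  0.013 ]] head 98.95 j [-0.13  0.42  0.25  1.4   0.    1.28] f [4.  1.6 1.2] w -0.0
```

View pics/w0.png

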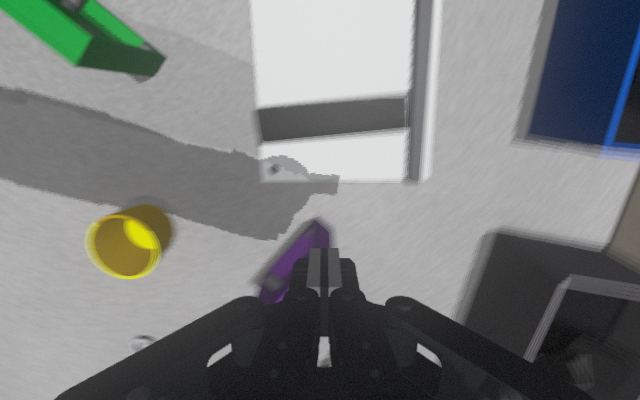

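The wrist picture is blurred because the arm was still moving. It shows the cover at (335,115), the purple part at (300,260) and the plate edge at row 182. I'll settle, then check how close the purple part is.

>>> apply_moves(
  targets=[
    [[0,0,0,0,-1],[0,0,0,0,-1]],
  ],
)

```text
clock: 1.8
eef_pos: [0.5785, -0.0808, 0.2475]
tool_rot: [0.654, 0.756, -0.001, -0.001]
ft_force: [-0.4, 0.4, -0.7]
grip_width: -0.0
grasp_force: 0.0
```

```bash
python3 - <<'E'
from h import *
st(); C=cam('wrist'); p=C[0].astype(int)
m=(p[...,0]>p[...,1]+30)&(p[...,2]>p[...,1]+20)&(C[1]>.05)
v,u=np.nonzero(m); P=pts(C,np.c_[u,v]); f=F(P); k=P[:,2]>.02
print('purple n',k.sum(),'fx max',np.percentile(f[k],99,axis=0),np.percentile(f[k],1,axis=0),'zmax',np.percentile(P[k,2],99))
# cover: points above plate z>.02 in fixture area
v,u=np.mgrid[0:400:1,0:640:1]; u=u.ravel();v=v.ravel(); ok=C[1][v,u]>.05
P=pts(C,np.c_[u[ok],v[ok]]); f=F(P); s=(abs(f[:,0]+.1)<.06)&(f[:,1]>-.06)&(f[:,1]<.1)&(P[:,2]>.03)&(P[:,2]<.16)
print('cover',s.sum()); 
for lo,hi in((.03,.06),(.06,.09),(.09,.12),(.12,.14)):
    t=s&(P[:,2]>lo)&(P[:,2]<hi)
    if t.sum()>20: print(lo,np.percentile(f[t],[2,50,98],axis=0).round(4).tolist(),P[t,2].max())
t=s&(P[:,2]>.126); q=f[t]; 
if t.sum()>20:
    r=cv2.minAreaRect((q*1000).astype(np.float32)); print('top rect mm',r)
E
```

```text
t 1.8 pos [ 0.5785 -0.0808  0.2475] fx [[-0.1646  0.0195]] head 98.26 j [-0.14  0.41  0.24  1.41 -0.    1.29] f [-0.4  0.4 -0.7] w -0.0
purple n 45 fx max [-0.15252392  0.06455791] [-0.26082926  0.03345113] zmax 0.27607297544718096
cover 5672
0.12 [[-0.117, -0.0362], [-0.1026, 0.016], [-0.0889, 0.0688]] 0.13416467157371345
top rect mm ((-102.97969055175781, 16.278766632080078), (26.210094451904297, 110.1176986694336), 4.575380802154541)
```

>>> apply_moves(
  targets=[
    [[0,0,-0.77,0,-1],[0,0,-0.77,0,-1],[0,0,-0.77,0,-1],[0,0,-0.77,0,-1],[0,0,0,0,-1],[0,0,0,0,-1]],
  ],
)

```text
clock: 2.35
eef_pos: [0.5764, -0.0824, 0.1242]
tool_rot: [0.656, 0.755, -0.001, -0.002]
ft_force: [0.5, 0.2, 0.7]
grip_width: 0.0001
grasp_force: 0.0
```

```bash
python3 -c "
from h import *
st()"
```

```text
t 2.35 pos [ 0.5764 -0.0824  0.1242] fx [[-0.1659  0.0218]] head 98.07 j [-0.14  0.48  0.03  1.12 -0.    1.29] f [0.5 0.2 0.7] w 0.0001
```

>>> apply_moves(
  targets=[
    [[-0.033,0.223,0,0,-1],[-0.033,0.223,0,0,-1],[-0.033,0.223,0,0,-1],[-0.015,0.1,0,0,-1],[-0.015,0.1,0,0,-1],[-0.015,0.1,0,0,-1],[-0.015,0.1,0,0,-1],[-0.015,0.1,0,0,-1]],
  ],
)

```text
clock: 3.02
eef_pos: [0.5717, -0.0342, 0.1253]
tool_rot: [0.655, 0.756, 0.0, 0.0]
ft_force: [0.4, -0.3, -0.4]
grip_width: -0.0002
grasp_force: 0.2
```

>>> apply_moves(
  targets=[
    [[-0.015,0.1,0,0,-1],[-0.015,0.1,0,0,-1],[-0.015,0.1,0,0,-1],[-0.015,0.1,0,0,-1]],
  ],
)

```text
clock: 3.35
eef_pos: [0.5691, -0.0182, 0.125]
tool_rot: [0.655, 0.756, -0.0, -0.0]
ft_force: [0.1, 0.7, 1.2]
grip_width: -0.0003
grasp_force: 0.0
```

```bash
cat >> h.py <<'E'
def grid(name):
    C=cam(name); v,u=np.mgrid[0:400,0:640]; u=u.ravel();v=v.ravel(); ok=C[1][v,u]>.05
    P=pts(C,np.c_[u[ok],v[ok]]); return C,P,F(P)
E
python3 - <<'E'
from h import *
st(); C,P,f=grid('top'); p=C[0]; cv2.imwrite('pics/t2.png',cv2.resize(p[130:240,220:380],None,fx=5,fy=5,interpolation=cv2.INTER_CUBIC))
E
```

```text
t 3.35 pos [ 0.5691 -0.0182  0.125 ] fx [[-0.1014  0.0194]] head 98.2 j [-0.03  0.46 -0.02  1.1   0.    1.4 ] f [0.1 0.7 1.2] w -0.0003
```

View pics/t2.png

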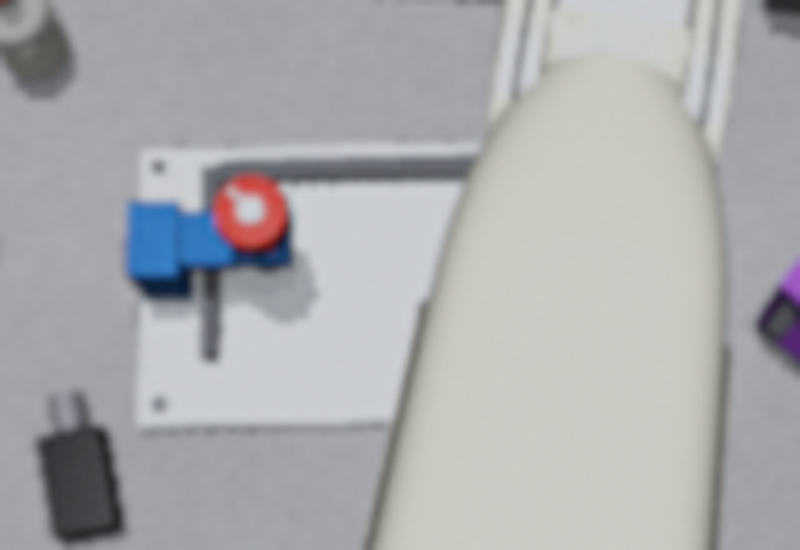

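The arm hides the cover in this view, and it isn't down yet, with about 26 mm pushed so far. I'll keep pushing slowly.

>>> apply_moves(
  targets=[
    [[-0.015,0.1,0,0,-1],[-0.015,0.1,0,0,-1],[-0.015,0.1,0,0,-1],[-0.015,0.1,0,0,-1],[0,0,0,0,-1],[0,0,0,0,-1],[0,0,0,0,-1]],
  ],
)

```text
clock: 3.98
eef_pos: [0.5669, -0.0026, 0.1252]
tool_rot: [0.655, 0.756, 0.0, 0.0]
ft_force: [-0.3, -0.0, -0.6]
grip_width: 0.0005
grasp_force: 0.0
```

```bash
cat >> h.py <<'E'
def cover(zlo=.033,zhi=.043,name='wrist'):
    C,P,f=grid(name); g=C[0].max(2).ravel()[(C[1]>.05).ravel()]
    s=(P[:,2]>zlo)&(P[:,2]<zhi)&(g<110)&(f[:,1]>-.065)&(f[:,1]<.12)&(f[:,0]>-.17)&(f[:,0]<.12)
    print(s.sum(),np.percentile(f[s],[1,50,99],axis=0).round(4).tolist() if s.sum()>20 else '',np.median(P[s,2]) if s.sum() else '')
    if s.sum()>20: print(cv2.minAreaRect((f[s]*1000).astype(np.float32)))
    return C
E
python3 - <<'E'
from h import *
st(); C=cover(); cv2.imwrite('pics/w1.png',C[0])
E
```

```text
t 3.98 pos [ 0.5669 -0.0026  0.1252] fx [[-0.0856  0.0193]] head 98.21 j [-0.    0.45 -0.02  1.1  -0.    1.42] f [-0.3 -0.  -0.6] w 0.0005
27761 [[-0.0863, -0.0322], [-0.0149, 0.0229], [0.0324, 0.0773]] 0.03749753383408494
((-27.54907989501953, 22.34000015258789), (119.86929321289062, 109.59426879882812), 4.40362024307251)
```

View pics/w1.png

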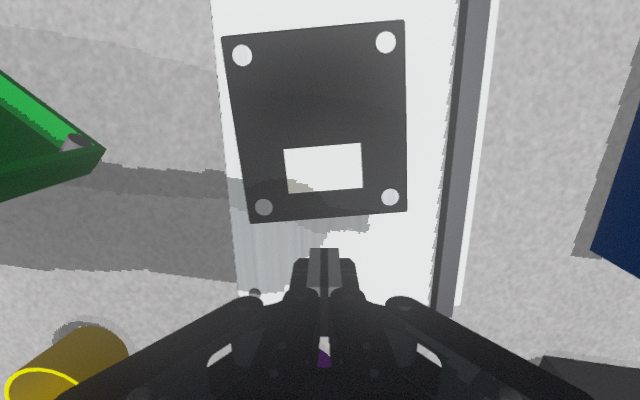

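The cover has fallen correctly: it lies rim down with the closed face and label up, corners near (222,38), (404,20), (407,211) and (250,222). Its centre is at fixture (-27.5, 22) mm, yawed 4.4° from the fixture. Before pushing it to the side fence, I'll check clearance to the green part.

```bash
python3 - <<'E'
from h import *
d=np.load('top0.npz'); c=imaging.get_calibration('top')
C=(d['arr_0'],d['arr_1'],np.array(c['camera_matrix']),c['k1'],R.from_quat(c['rotation']).as_matrix(),np.array(c['eye']))
p=C[0].astype(int); m=(p[...,1]>p[...,0]+50)&(p[...,1]>p[...,2]+50)
v,u=np.nonzero(m); P=pts(C,np.c_[u,v]); k=P[:,2]>.01; f=F(P)[k]; print(k.sum(),f.min(0),f.max(0),P[k,2].max(), f[f[:,1].argmin()])
t=W(-.03,.117); print((t-[.5669,-.0026])/.04)
E
```

```text
328 [-0.05830081  0.19319767] [0.02139459 0.28466844] 0.12704153155834996 [-0.0468159   0.19319767]
[-2.61951434  1.01339557]
```

>>> apply_moves(
  targets=[
    [[-0.655,0.253,0,0,-1],[-0.655,0.253,0,0,-1],[-0.655,0.253,0,0,-1],[-0.655,0.253,0,0,-1],[0,0,0,0,-1],[0,0,0,0,-1]],
  ],
)

```text
clock: 4.53
eef_pos: [0.4611, 0.0381, 0.1253]
tool_rot: [0.654, 0.756, -0.0, 0.0]
ft_force: [0.8, 0.4, 0.5]
grip_width: -0.0003
grasp_force: 0.0
```

>>> apply_moves(
  targets=[
    [[0,0,-0.55,0,-1],[0,0,-0.55,0,-1],[0,0,-0.55,0,-1],[0,0,-0.55,0,-1],[0,0,0,0,-1],[0,0,0,0,-1]],
  ],
)

```text
clock: 5.03
eef_pos: [0.4623, 0.0374, 0.0364]
tool_rot: [0.655, 0.756, -0.001, -0.001]
ft_force: [-0.9, 0.9, 0.4]
grip_width: -0.0001
grasp_force: 0.0
```

```bash
python3 -c "
from h import *
st();cover()"
```

```text
t 5.03 pos [0.4623 0.0374 0.0364] fx [[-0.0305  0.1169]] head 98.17 j [ 0.08  0.38 -0.41  0.78 -0.    1.51] f [-0.9  0.9  0.4] w -0.0001
41476 [[-0.0803, -0.0283], [-0.0074, 0.0293], [0.0323, 0.0819]] 0.037458014629127116
((-29.20061492919922, 43.0412483215332), (120.9787368774414, 151.7378387451172), 4.593721389770508)
```

>>> apply_moves(
  targets=[
    [[0.16,0.024,0,0,-1],[0.16,0.024,0,0,-1],[0.16,0.024,0,0,-1],[0.16,0.024,0,0,-1],[0.16,0.024,0,0,-1],[0.16,0.024,0,0,-1],[0.16,0.024,0,0,-1],[0.16,0.024,0,0,-1]],
  ],
)

```text
clock: 5.75
eef_pos: [0.5135, 0.0457, 0.037]
tool_rot: [0.655, 0.756, -0.0, -0.0]
ft_force: [-2.2, 0.4, 2.7]
grip_width: 0.0001
grasp_force: 1.3
```

>>> apply_moves(
  targets=[
    [[0.06,0.009,0,0,-1],[0.05,0.008,0,0,-1],[0.04,0.006,0,0,-1]],
  ],
)

```text
clock: 6.0
eef_pos: [0.5191, 0.0465, 0.0369]
tool_rot: [0.655, 0.756, -0.0, -0.0]
ft_force: [-2.4, -0.5, 1.6]
grip_width: 0.0002
grasp_force: 1.3
```

```bash
python3 -c "
from h import *
st();C=cover();cv2.imwrite('pics/w2.png',C[0])"
```

```text
t 6.0 pos [0.5191 0.0465 0.0369] fx [[-0.03    0.0594]] head 98.21 j [ 0.09  0.47 -0.26  0.84 -0.    1.52] f [-2.4 -0.5  1.6] w 0.0002
45343 [[-0.0725, -0.0621], [-0.0039, -0.0104], [0.0327, 0.0564]] 0.03745147551969859
((-28.487884521484375, 4.752494812011719), (121.00704193115234, 137.46548461914062), 2.9760093688964844)
```

View pics/w2.png

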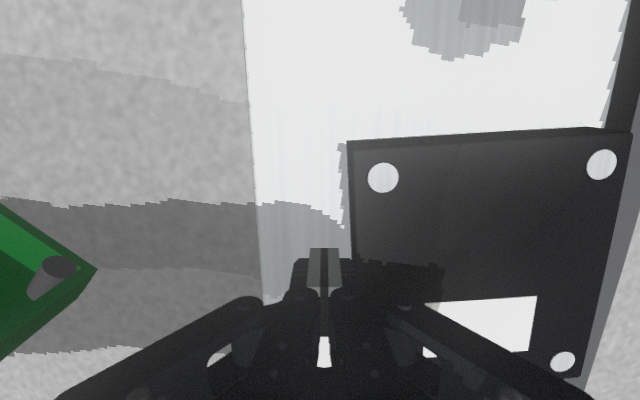

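The cover's right edge at column 630 is almost touching the side fence. I'll press on in small steps until the force rises.

>>> apply_moves(
  targets=[
    [[0.03,0.0045,0,0,-1],[0.03,0.0045,0,0,-1],[0.03,0.0045,0,0,-1],[0,0,0,0,-1]],
  ],
)

```text
clock: 6.38
eef_pos: [0.5216, 0.0469, 0.0369]
tool_rot: [0.655, 0.756, -0.001, -0.001]
ft_force: [-5.0, -0.8, 3.1]
grip_width: 0.0001
grasp_force: 2.4
```

>>> apply_moves(
  targets=[
    [[0.03,0.0045,0,0,-1],[0.03,0.0045,0,0,-1],[0,0,0,0,-1]],
  ],
)

```text
clock: 6.63
eef_pos: [0.5218, 0.0471, 0.0366]
tool_rot: [0.655, 0.756, -0.002, -0.002]
ft_force: [-9.3, -1.1, 6.3]
grip_width: -0.0002
grasp_force: 4.7
```

>>> apply_moves(
  targets=[
    [[-0.25,-0.037,0,0,-1],[-0.25,-0.037,0,0,-1],[0,0,0.62,0,-1],[0,0,0.63,0,-1],[0.64,-0.5,0,0,0.18],[0.64,-0.5,0,0,0.18],[0.64,-0.5,0,0,0.18],[0.64,-0.5,0,0,0.18]],
  ],
)

```text
clock: 7.3
eef_pos: [0.61, -0.0364, 0.088]
tool_rot: [0.655, 0.756, 0.001, 0.001]
ft_force: [0.3, 0.0, 1.3]
grip_width: 0.0482
grasp_force: 0.0
```

>>> apply_moves(
  targets=[
    [[0,0,0,0,0.18],[0,0,0,0,0.18],[0,0,0,0,0.18]],
  ],
)

```text
clock: 7.55
eef_pos: [0.6075, -0.0356, 0.0867]
tool_rot: [0.655, 0.756, -0.0, -0.0]
ft_force: [-0.6, -0.6, -0.0]
grip_width: 0.0503
grasp_force: 0.0
```

```bash
python3 -c "
from h import *
st();cover()"
```

```text
t 7.55 pos [ 0.6075 -0.0356  0.0867] fx [[-0.1242 -0.0159]] head 98.19 j [-0.06  0.56  0.05  1.06  0.    1.37] f [-0.6 -0.6 -0. ] w 0.0503
30439 [[-0.087, -0.064], [-0.0324, -0.0093], [-0.0026, 0.0423]] 0.03747912189222488
((-44.55378341674805, -10.859764099121094), (88.9178466796875, 109.67760467529297), 1.3753852844238281)
```

>>> apply_moves(
  targets=[
    [[0,0,-0.45,0.3,0.18],[0,0,-0.45,0,0.18],[0,0,-0.45,0,0.18],[0,0,0,0,0.18],[-0.026,0.173,0,0,0.18],[-0.026,0.173,0,0,0.18],[-0.026,0.173,0,0,0.18],[-0.026,0.173,0,0,0.18]],
  ],
)

```text
clock: 8.27
eef_pos: [0.6043, -0.0071, 0.0347]
tool_rot: [0.652, 0.758, 0.0, 0.001]
ft_force: [-0.0, -2.5, 1.0]
grip_width: 0.0505
grasp_force: 1.1
```

>>> apply_moves(
  targets=[
    [[-0.026,0.173,0,0,0.18],[-0.026,0.173,0,0,0.18],[-0.026,0.173,0,0,0.18],[-0.026,0.173,0,0,0.18],[-0.026,0.173,0,0,0.18],[-0.026,0.173,0,0,0.18],[-0.026,0.173,0,0,0.18]],
  ],
)

```text
clock: 8.85
eef_pos: [0.5962, 0.0412, 0.0331]
tool_rot: [0.653, 0.758, -0.0, 0.0]
ft_force: [0.2, -3.1, 0.9]
grip_width: 0.0506
grasp_force: 1.2
```

```bash
python3 -c "
from h import *
st();cover()"
```

```text
t 8.85 pos [0.5962 0.0412 0.0331] fx [[-0.0466 -0.0161]] head 98.5 j [ 0.07  0.6  -0.04  0.93 -0.    1.49] f [ 0.2 -3.1  0.9] w 0.0506
66116 [[-0.0387, -0.0641], [0.0273, -0.0115], [0.0607, 0.0402]] 0.03748569243402345
((2.228473663330078, -11.532768249511719), (119.03276062011719, 106.94770050048828), 0.008384235203266144)
```

>>> apply_moves(
  targets=[
    [[-0.022,0.15,0,0,0.18],[-0.022,0.15,0,0,0.18],[-0.022,0.15,0,0,0.18],[-0.022,0.15,0,0,0.18],[-0.022,0.15,0,0,0.18],[-0.011,0.075,0,0,0.18],[-0.007,0.05,0,0,0.18]],
  ],
)

```text
clock: 9.48
eef_pos: [0.5908, 0.0763, 0.0329]
tool_rot: [0.652, 0.758, -0.0, -0.0]
ft_force: [-0.5, -1.9, 0.1]
grip_width: 0.0506
grasp_force: 0.8
```

>>> apply_moves(
  targets=[
    [[-0.006,0.04,0,0,0.18],[-0.006,0.04,0,0,0.18],[-0.006,0.04,0,0,0.18],[0,0,0,0,0.18]],
  ],
)

```text
clock: 9.82
eef_pos: [0.5902, 0.0807, 0.0329]
tool_rot: [0.653, 0.758, 0.0, -0.0]
ft_force: [0.3, 0.0, 0.5]
grip_width: 0.0506
grasp_force: 0.1
```

>>> apply_moves(
  targets=[
    [[-0.005,0.03,0,0,0.18],[-0.005,0.03,0,0,0.18],[-0.004,0.03,0,0,0.18],[0,0,0,0,0.18]],
  ],
)

```text
clock: 10.15
eef_pos: [0.59, 0.0834, 0.033]
tool_rot: [0.653, 0.758, -0.0, 0.001]
ft_force: [0.5, -3.1, -0.7]
grip_width: 0.0501
grasp_force: 1.7
```

```bash
python3 -c "
from h import *
st();C=cover();cv2.imwrite('pics/w3.png',C[0])"
```

```text
t 10.15 pos [0.59   0.0834 0.033 ] fx [[-0.0039 -0.0162]] head 98.5 j [ 0.14  0.6  -0.04  0.93 -0.    1.56] f [ 0.5 -3.1 -0.7] w 0.0501
45549 [[0.0027, -0.0643], [0.0575, -0.0128], [0.103, 0.0401]] 0.03749383081711728
((44.495506286621094, -11.707225799560547), (106.73292541503906, 119.60677337646484), 89.87362670898438)
```

View pics/w3.png

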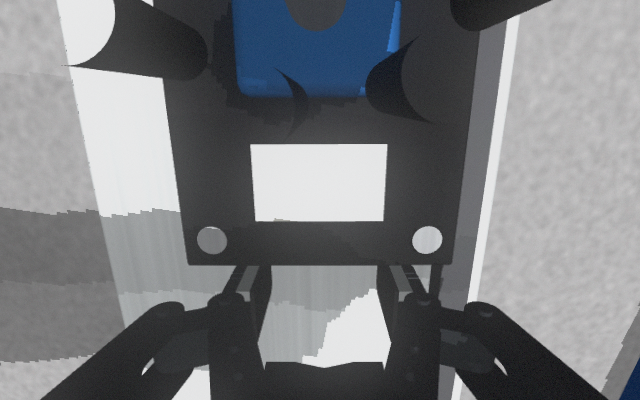

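The picture shows the cover flush along the side fence (edge at column 460) with its front part under the blue arm. The force has stayed at about 3 N, which is only sliding friction, so I'll push on until it stops against the end fence.

>>> apply_moves(
  targets=[
    [[-0.004,0.03,0,0,0.18],[-0.004,0.03,0,0,0.18],[-0.004,0.03,0,0,0.18],[0,0,0,0,0.18]],
  ],
)

```text
clock: 10.53
eef_pos: [0.59, 0.0836, 0.0333]
tool_rot: [0.653, 0.757, -0.003, 0.003]
ft_force: [1.6, -13.1, -0.2]
grip_width: 0.0502
grasp_force: 6.4
```

>>> apply_moves(
  targets=[
    [[-0.003,0.02,0,0,0.18],[-0.003,0.02,0,0,0.18],[0,0,0,0,0.18]],
  ],
)

```text
clock: 10.78
eef_pos: [0.59, 0.0836, 0.0333]
tool_rot: [0.654, 0.757, -0.004, 0.004]
ft_force: [2.4, -17.0, -0.3]
grip_width: 0.0502
grasp_force: 8.4
```

>>> apply_moves(
  targets=[
    [[0.037,-0.25,0,0,0.18],[0.037,-0.25,0,0,0.18],[0.037,-0.25,0.5,0,-1],[0,0,0.75,0,-1],[0,0,0,0,-1],[0,0,0,0,-1]],
  ],
)

```text
clock: 11.28
eef_pos: [0.5954, 0.0595, 0.0854]
tool_rot: [0.653, 0.758, 0.002, 0.001]
ft_force: [0.3, -0.2, -0.3]
grip_width: 0.002
grasp_force: 0.0
```

```bash
python3 -c "
from h import *
st();C=cover()
print(np.array(imaging.get_calibration('wrist')['hand_eye']).round(3).tolist())
t=W(.022,.085); print((t-get_obs()['eef_pos'][:2])/.04)
C,P,f=grid('wrist')
# fence top / cover edge profile across fy at fx=.03
for x in (.02,.035,.05):
  s=(abs(f[:,0]-x)<.002); 
  for y in np.arange(-.076,-.058,.002):
    t=s&(abs(f[:,1]-y)<.001); print(x,round(y,3),t.sum(),P[t,2].mean().round(4) if t.sum() else '',end=' | ')
  print()
"
```

```text
t 11.28 pos [0.5954 0.0595 0.0854] fx [[-0.0284 -0.018 ]] head 98.5 j [0.1  0.54 0.01 1.04 0.   1.52] f [ 0.3 -0.2 -0.3] w 0.002
27159 [[0.0081, -0.0642], [0.0589, -0.0105], [0.0925, 0.0403]] 0.03749414674488161
((50.53959274291992, -11.607856750488281), (86.84172058105469, 106.76988983154297), 0.007213274948298931)
[[0.0, -0.955, -0.298, 0.076], [1.0, 0.0, -0.0, -0.001], [0.0, -0.298, 0.955, -0.125], [0.0, 0.0, 0.0, 1.0]]
[-2.69908009  0.86584746]
0.02 -0.076 29 0.0255 | 0.02 -0.074 25 0.0255 | 0.02 -0.072 18 0.0256 | 0.02 -0.07 0  | 0.02 -0.068 14 0.037 | 0.02 -0.066 26 0.0372 | 0.02 -0.064 26 0.0373 | 0.02 -0.062 28 0.0378 | 0.02 -0.06 25 0.0381 | 
0.035 -0.076 27 0.0255 | 0.035 -0.074 27 0.0256 | 0.035 -0.072 16 0.0253 | 0.035 -0.07 0  | 0.035 -0.068 19 0.0369 | 0.035 -0.066 28 0.0373 | 0.035 -0.064 29 0.0374 | 0.035 -0.062 32 0.0374 | 0.035 -0.06 34 0.0373 | 
0.05 -0.076 31 0.0256 | 0.05 -0.074 30 0.0254 | 0.05 -0.072 18 0.0256 | 0.05 -0.07 0  | 0.05 -0.068 16 0.037 | 0.05 -0.066 32 0.0375 | 0.05 -0.064 31 0.0376 | 0.05 -0.062 34 0.0373 | 0.05 -0.06 29 0.0371 |
```

>>> apply_moves(
  targets=[
    [[-0.57,0.17,0,0,-1],[-0.57,0.17,0,0,-1],[-0.57,0.17,0,0,-1],[-0.57,0.17,0,0,-1],[-0.57,0.17,0,0,-1],[0,0,0,0,-1],[0,0,0,0,-1]],
  ],
)

```text
clock: 11.97
eef_pos: [0.4774, 0.0935, 0.082]
tool_rot: [0.652, 0.758, -0.001, -0.001]
ft_force: [-0.3, -0.2, 0.1]
grip_width: 0.0
grasp_force: 0.0
```

>>> apply_moves(
  targets=[
    [[0,0,-0.41,0,-1],[0,0,-0.41,0,-1],[0,0,-0.41,0,-1],[0,0,0,0,-1],[0.2,0.03,0,0,-1],[0.2,0.03,0,0,-1],[0.15,0.022,0,0,-1],[0.1,0.015,0,0,-1]],
  ],
)

```text
clock: 12.63
eef_pos: [0.5083, 0.0974, 0.035]
tool_rot: [0.653, 0.758, 0.001, 0.001]
ft_force: [0.0, -0.5, -0.1]
grip_width: -0.0
grasp_force: 0.0
```

>>> apply_moves(
  targets=[
    [[0.04,0.006,0,0,-1],[0.04,0.006,0,0,-1],[0.04,0.006,0,0,-1],[0,0,0,0,-1]],
  ],
)

```text
clock: 12.97
eef_pos: [0.5106, 0.0978, 0.0341]
tool_rot: [0.653, 0.758, 0.0, 0.0]
ft_force: [-0.0, 0.1, 0.6]
grip_width: 0.0002
grasp_force: 0.0
```

```bash
python3 -c "
from h import *
st()"
```

```text
t 12.97 pos [0.5106 0.0978 0.0341] fx [[0.022  0.0602]] head 98.51 j [ 0.19  0.47 -0.27  0.83 -0.    1.61] f [-0.   0.1  0.6] w 0.0002
```

>>> apply_moves(
  targets=[
    [[0.04,0.006,0,0,-1],[0.04,0.006,0,0,-1],[0.04,0.006,0,0,-1],[0,0,0,0,-1]],
  ],
)

```text
clock: 13.3
eef_pos: [0.5155, 0.0985, 0.034]
tool_rot: [0.653, 0.758, 0.0, 0.0]
ft_force: [-0.6, -0.0, -0.8]
grip_width: 0.0
grasp_force: 0.0
```

>>> apply_moves(
  targets=[
    [[0.03,0.0045,0,0,-1],[0.03,0.0045,0,0,-1],[0,0,0,0,-1]],
  ],
)

```text
clock: 13.55
eef_pos: [0.5167, 0.0986, 0.0337]
tool_rot: [0.653, 0.758, -0.001, -0.001]
ft_force: [-2.0, -0.6, 2.2]
grip_width: 0.0001
grasp_force: 1.3
```

>>> apply_moves(
  targets=[
    [[0.03,0.0045,0,0,-1],[0.03,0.0045,0,0,-1],[0.02,0.003,0,0,-1],[0,0,0,0,-1]],
  ],
)

```text
clock: 13.88
eef_pos: [0.517, 0.0986, 0.0333]
tool_rot: [0.653, 0.758, -0.003, -0.002]
ft_force: [-9.5, -2.1, 5.8]
grip_width: -0.0001
grasp_force: 4.7
```

>>> apply_moves(
  targets=[
    [[-0.25,-0.037,0,0,-1],[-0.25,-0.037,0,0,-1],[0,0,0.9,0,-1],[0,0,0.9,0,-1],[0,0,0.9,0,-1],[0,0,0.9,0,1],[0,0,0.9,7,1],[0,0,0.9,7,1]],
  ],
)

```text
clock: 14.55
eef_pos: [0.5009, 0.0964, 0.252]
tool_rot: [0.553, 0.833, 0.001, 0.001]
ft_force: [1.7, 0.5, -0.1]
grip_width: 0.0359
grasp_force: 0.0
```

>>> apply_moves(
  targets=[
    [[0.32,0.33,0,7,1],[0.32,0.33,0,7,1],[0.32,0.33,0,7,1],[0.32,0.33,0,7,1],[0.32,0.33,0,7,1],[0.32,0.33,0,7,1],[0,0,0,7,1],[0,0,0,7,1]],
  ],
)

```text
clock: 15.22
eef_pos: [0.5786, 0.1767, 0.2493]
tool_rot: [0.097, 0.995, 0.0, 0.0]
ft_force: [-0.4, -0.6, -0.5]
grip_width: 0.0856
grasp_force: 0.0
```

>>> apply_moves(
  targets=[
    [[0,0,0,7,1],[0,0,0,7,1],[0,0,0,7,1],[0,0,0,7,1],[0,0,0,7,1],[0,0,0,7,1],[0,0,0,7,1],[0,0,0,7,1]],
  ],
)

```text
clock: 15.88
eef_pos: [0.578, 0.1757, 0.2499]
tool_rot: [-0.382, 0.924, 0.0, 0.001]
ft_force: [0.0, 0.2, -0.4]
grip_width: 0.0856
grasp_force: 0.0
```

>>> apply_moves(
  targets=[
    [[0,0,0,7,1],[0,0,0,7,1],[0,0,0,7,1],[0,0,0,7,1],[0,0,0,7,1],[0,0,0,7,1],[0,0,0,7,1],[0,0,0,7,1]],
  ],
)

```text
clock: 16.55
eef_pos: [0.578, 0.1758, 0.2499]
tool_rot: [0.771, -0.637, 0.0, -0.0]
ft_force: [-1.0, 0.1, -0.5]
grip_width: 0.0854
grasp_force: 0.0
```

>>> apply_moves(
  targets=[
    [[0,0,0,7,1],[0,0,0,7,1],[0,0,0,0,1],[0,0,0,0,1],[0,0,0,0,1]],
  ],
)

```text
clock: 16.97
eef_pos: [0.5777, 0.1756, 0.2499]
tool_rot: [0.84, -0.542, 0.0, -0.0]
ft_force: [-0.1, -0.3, -0.3]
grip_width: 0.0853
grasp_force: 0.0
```

```bash
python3 - <<'E'
from h import *
st(); C,P,f=grid('wrist'); ok=(C[1]>.05).ravel(); p=C[0].reshape(-1,3)[ok].astype(int)
s=(p[:,2]>p[:,1]+70)&(p[:,2]>p[:,0]+70)&(abs(P[:,0]-.573)<.05)&(abs(P[:,1]-.1755)<.05)
print(s.sum(),P[s].min(0),P[s].max(0))
t=s&(P[:,2]>np.percentile(P[s,2],90)-.003); print('top z',np.median(P[t,2]),cv2.minEnclosingCircle((P[t,:2]*1000).astype(np.float32)))
print('delta units',(np.array([.573,.1755])-get_obs()['eef_pos'][:2])/.04)
cv2.imwrite('pics/w4.png',C[0])
E
```

```text
t 16.97 pos [0.5777 0.1756 0.2499] fx [[ 0.0891 -0.0177]] head -65.64 j [ 0.3   0.45  0.31  1.43  0.   -1.7 ] f [-0.1 -0.3 -0.3] w 0.0853
1903 [0.55235044 0.15665616 0.13992621] [0.59438609 0.19913739 0.14419622]
top z 0.14212663721667765 ((573.0992431640625, 177.7728271484375), 21.713726043701172)
delta units [-0.11766052 -0.00269071]
```

View pics/w4.png

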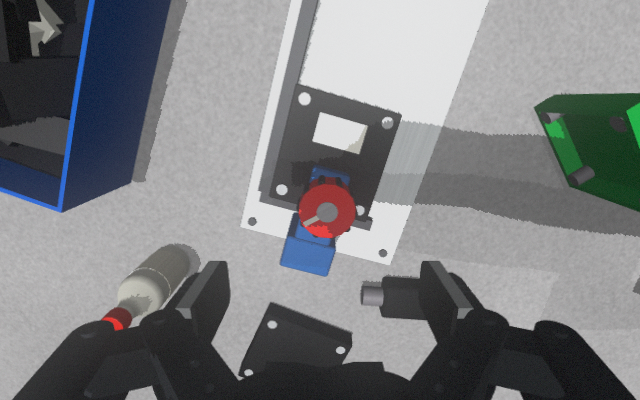

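The picture shows the cover seated in the corner under the arm, with the knob at (327,211). The bottle at (160,280) is well clear of the gripper. The knob centre measures about (0.573, 0.177), so I'll descend and grip it.

>>> apply_moves(
  targets=[
    [[-0.115,0.03,0,0,1],[0,0,-0.61,0,1],[0,0,-0.61,0,1],[0,0,-0.61,0,1],[0,0,-0.61,0,1],[0,0,-0.61,0,1],[0,0,0,0,1],[0,0,0,0,1]],
  ],
)

```text
clock: 17.68
eef_pos: [0.5716, 0.1765, 0.1268]
tool_rot: [0.841, -0.541, -0.001, 0.001]
ft_force: [0.2, 0.2, 0.5]
grip_width: 0.0857
grasp_force: 0.0
```

>>> apply_moves(
  targets=[
    [[0,0,0,0,-1],[0,0,0,0,-1],[0,0,0,0,-1],[0,0,0,0,-1],[0,0,0,0,-1],[0,0,0,0,-1]],
  ],
)

```text
clock: 18.18
eef_pos: [0.5744, 0.1772, 0.1301]
tool_rot: [0.841, -0.541, 0.001, -0.002]
ft_force: [0.4, -0.1, 6.9]
grip_width: 0.0425
grasp_force: 60.5
```

```bash
python3 -c "
from h import *
st();print(get_obs()['grasp_force'],get_obs()['ft_torque'])"
```

```text
t 18.18 pos [0.5744 0.1772 0.1301] fx [[ 0.0912 -0.0147]] head -65.5 j [ 0.3   0.51  0.08  1.14  0.   -1.7 ] f [ 0.4 -0.1  6.9] w 0.0425
60.484474897384644 [0.03130163 0.04140468 0.01572123]
```

>>> apply_moves(
  targets=[
    [[0,0,-0.005,-7,-1],[0,0,-0.005,-7,-1],[0,0,-0.005,-7,-1],[0,0,-0.005,-7,-1],[0,0,-0.005,-7,-1],[0,0,-0.005,-7,-1],[0,0,-0.005,-7,-1],[0,0,-0.005,-7,-1]],
  ],
)

```text
clock: 18.85
eef_pos: [0.5738, 0.1774, 0.1285]
tool_rot: [-0.486, 0.874, 0.0, 0.002]
ft_force: [-2.0, 0.8, 7.2]
grip_width: 0.0421
grasp_force: 60.7
```

>>> apply_moves(
  targets=[
    [[0,0,-0.005,-7,-1],[0,0,-0.005,-7,-1],[0,0,-0.005,-7,-1],[0,0,-0.005,-7,-1],[0,0,-0.005,-7,-1],[0,0,-0.005,-7,-1],[0,0,-0.005,-7,-1],[0,0,-0.005,-7,-1]],
  ],
)

```text
clock: 19.52
eef_pos: [0.5735, 0.1778, 0.127]
tool_rot: [-0.019, 1.0, 0.001, 0.001]
ft_force: [-2.6, 1.7, 7.1]
grip_width: 0.0428
grasp_force: 60.8
```

>>> apply_moves(
  targets=[
    [[0,0,-0.005,-7,-1],[0,0,-0.005,-7,-1],[0,0,-0.005,-7,-1],[0,0,-0.005,-7,-1],[0,0,-0.005,-7,-1],[0,0,-0.005,-7,-1],[0,0,-0.005,-7,-1],[0,0,-0.005,-7,-1]],
  ],
)

```text
clock: 20.18
eef_pos: [0.5737, 0.1785, 0.1254]
tool_rot: [0.452, 0.892, 0.002, 0.0]
ft_force: [-2.2, 4.3, 6.7]
grip_width: 0.0421
grasp_force: 60.7
```

```bash
python3 -c "
from h import *
st();print(get_obs()['grasp_force'],get_obs()['ft_torque'])"
```

```text
t 20.18 pos [0.5737 0.1785 0.1254] fx [[ 0.0925 -0.0141]] head 126.23 j [0.3  0.51 0.08 1.13 0.   1.24] f [-2.2  4.3  6.7] w 0.0421
60.734431743621826 [0.60431514 0.44845428 0.02077552]
```

>>> apply_moves(
  targets=[
    [[0,0,-0.005,-7,-1],[0,0,-0.005,-7,-1],[0,0,-0.005,-7,-1],[0,0,-0.005,-7,-1],[0,0,-0.005,-7,-1],[0,0,-0.005,-7,-1],[0,0,-0.005,-7,-1],[0,0,-0.005,-7,-1]],
  ],
)

```text
clock: 20.85
eef_pos: [0.5744, 0.1787, 0.124]
tool_rot: [0.818, 0.575, 0.003, -0.0]
ft_force: [0.3, 3.7, 6.7]
grip_width: 0.0424
grasp_force: 60.7
```

>>> apply_moves(
  targets=[
    [[0,0,-0.005,-7,-1],[0,0,-0.005,-7,-1],[0,0,-0.005,-7,-1],[0,0,-0.005,-7,-1],[0,0,-0.005,-7,-1],[0,0,0,0,-1],[0,0,0,0,-1]],
  ],
)

```text
clock: 21.43
eef_pos: [0.5748, 0.1784, 0.1231]
tool_rot: [0.952, 0.305, 0.003, -0.001]
ft_force: [-0.4, 3.3, 7.4]
grip_width: 0.0427
grasp_force: 60.7
```

```bash
python3 -c "
from h import *
st();print(get_obs()['grasp_force'],get_obs()['ft_torque'])"
```

```text
t 21.43 pos [0.5748 0.1784 0.1231] fx [[ 0.0923 -0.0152]] head 35.53 j [0.3  0.51 0.07 1.12 0.   2.82] f [-0.4  3.3  7.4] w 0.0427
60.67166805267334 [ 0.56453787 -0.04972192 -0.00167292]
```

>>> apply_moves(
  targets=[
    [[0,0,0,0,1],[0,0,0,0,1],[0,0,0,0,1],[0,0,0,0,1],[0,0,0,0,1],[0,0,0.3,0,1],[0,0,0.6,0,1],[0,0,0.8,0,1]],
  ],
)

```text
clock: 22.1
eef_pos: [0.5709, 0.176, 0.186]
tool_rot: [0.952, 0.305, -0.004, 0.0]
ft_force: [0.5, 0.8, 0.4]
grip_width: 0.0854
grasp_force: 0.0
```

>>> apply_moves(
  targets=[
    [[0,0,0.8,0,1],[0,0,0.8,0,1],[-0.6,-0.6,0,0,1],[-0.6,-0.6,0,0,1],[-0.6,-0.6,0,0,1],[-0.6,-0.6,0,0,1],[0,0,0,0,1],[0,0,0,0,1]],
  ],
)

```text
clock: 22.77
eef_pos: [0.4758, 0.0796, 0.2528]
tool_rot: [0.953, 0.304, -0.0, -0.0]
ft_force: [0.5, -0.2, 0.4]
grip_width: 0.0856
grasp_force: 0.0
```

```bash
python3 - <<'E'
from h import *
st(); C,P,f=grid('wrist'); ok=(C[1]>.05).ravel(); p=C[0].reshape(-1,3)[ok].astype(int)
s=(p[:,2]>p[:,1]+70)&(p[:,2]>p[:,0]+70)&(abs(P[:,0]-.573)<.05)&(abs(P[:,1]-.1755)<.05)
t=s&(P[:,2]>np.percentile(P[s,2],90)-.003); print(s.sum(),'knob top z',np.median(P[t,2]) if t.sum() else '')
g=p.max(1); s=(P[:,2]>.033)&(P[:,2]<.043)&(g<110)&(abs(f[:,0]-.06)<.09)&(f[:,1]<.06)&(f[:,1]>-.09); print(np.percentile(f[s],[1,99],axis=0) if s.sum() else 0, cv2.minAreaRect((f[s]*1000).astype(np.float32)))
T=cam('top'); a=cv2.resize(T[0][140:230,230:370],(640,411),interpolation=cv2.INTER_CUBIC)
cv2.imwrite('pics/end.png',cv2.resize(np.vstack([np.hstack([a[:400],])]+[C[0]]),(480,600)))
E
```

```text
t 22.77 pos [0.4758 0.0796 0.2528] fx [[0.0092 0.0973]] head 35.39 j [ 0.17  0.2  -0.03  1.34  0.    2.69] f [ 0.5 -0.2  0.4] w 0.0856
1566 knob top z 0.13516667021240789
[[ 0.0080796  -0.06661418]
 [ 0.12525527  0.04023834]] ((78.38925170898438, -13.540908813476562), (142.51895141601562, 109.3694076538086), 0.48297831416130066)
```

View pics/end.png

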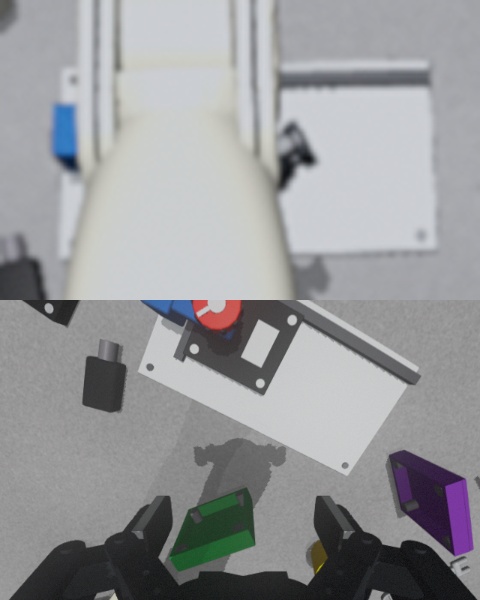

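The picture shows the cover squared into the corner under the clamp. The knob top has dropped 7 mm (142 to 135 mm) and the gripper is clear of everything.

```bash
python3 -c "
from workcell import order
print(order.job_done())"
```

```text
the job is handed in; nothing more can be done
None
```

The cover is tipped rim down, seated against both fences and clamped: I turned the knob about 259° clockwise and it dropped 7 mm; the job was handed in at about 23 s, with no verdict returned.

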